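# Lid on the decaf coffee jug

### The arm

A 6-joint arm with a two-finger parallel gripper is mounted at the origin on the work surface. World frame = base frame: x ahead of the robot, y to its left, z up, the work surface at z = 0. Lengths are in mm, angles in rad, forces in N, time in s.
With the tool pointing down it reaches from about 350 to 950 mm from the base axis. Payload 17.4 kg.
Tool frame: the origin (TCP) lies midway between the tips of the shut fingers; the grasp point (between the pads) lies behind it (tcp_to_grasp is the z of the grasp point in the tool frame, in mm); z points along the fingers, y is the direction in which the jaws open and shut (so a half turn about z gives the same grasp; the last joint's range is limited). The gripper opens to 93 mm and grips with 3 to 60 N. Pads are 15 mm wide; open, the fingers measure 128 mm over their backs; the gripper's body (75 mm by 188 mm) begins 65 mm behind the grasp point.
Start: joints at [1.204, 0.116, 1.442, -0, 1.584, -0.038], TCP at [217.971, 638.843, 186.146] pointing down, gripper open.
Joint ranges: [-2.83, 2.83], [-0.83, 2.19], [0.07, 2.5], [-1.14, 4.28], [0.01, 3], [-2.97, 2.97]. Speed limits (rad/s): [1.89, 1.89, 2.22, 3.14, 3.14, 3.14].

### API

Orientations are given as [roll, pitch, yaw] about the fixed x, y, z axes, in that order (R = Rz(yaw) Ry(pitch) Rx(roll)).
In Python, from rig import * gives the robot as it stands.
- The arm moves only by the tool carry_out, never from a script. Its argument "plan" is a list of rows, each a list of 4 numbers: the shift along the world's x, y, z as a fraction of full scale, then the turn about the world's z as a fraction of full scale. A call has 1 to 5 rows; each row shifts and turns the pose as measured when the row begins; what a row does not reach is not made up. Full scale, the value 1, is 20 mm for a shift and 0.1 rad for a turn. A row lasts 1/8 s, in which the tool goes at most 62.5 mm and 10.7 degrees, less where a joint would pass 70% of its speed; a pose out of reach is approached as far as the arm can. A call with a number of a shift or a turn outside -1 to 1 is refused whole. A call with a gripper value outside its range is refused whole. "fingers" is the closure, from 0 (fully open) to 1 (shut), set as the call begins (left out, the last holds). The fingers move at their own pace and stop on an object; "newtons" is the grip in N (left out, the last holds). Time passes only in rows, so rows that do not move let the fingers close. It gives the time, the measured TCP pose, the force and the opening at its end, in the units of the state.
- state(): the state, without advancing time (a new reading comes with each control period).
- snapshot(name): name is "scene" or "top"; returns a dict with "img" (420x560x3 uint8, red, green, blue), "fx", "fy", "cx", "cy" (pixels), "rvec" (rotation vector, rad) and "tvec" (3), from world to camera coordinates, as OpenCV has them. Camera axes: x right, y down, z forward; pixel columns grow to the right and rows downward; lengths in mm; the calibration is good to about 2 mm. A picture is of the moment at which its call begins. There is no depth.
- job_done(): hands the job in, once; it reports no verdict.
Trained networks look in the newest picture that a camera, given by its name, has taken for a name from the list of things; names that differ only in an ending like _2 or _b are one class to them, and where a whole thing is asked for, a point or a joint stands for the part that bears it (a point fixed in the world has none). Each returns a list of dicts, best first, with "p" (0 to 1); they miss things now and then, are a little off and sometimes report something else, mostly with a low value. They report only what shows in the picture. A call takes as long as a camera call. They do not tell look-alikes from the thing itself.
- trace(target, camera): "mask" (420x560 bool, what is visible of it).
- pinpoint(target, camera): "location" ([x, y, z] in mm, in world coordinates, good to about 4 mm: a listed point, or the origin of a listed thing).
The state is a dict: "clock": time; "joint_positions": joint angles; "qd": joint speeds; "tau": joint torques, N m; "tool_pos": TCP position; "ee_rot": TCP orientation; "wrist_force": force on the tool from outside, world axes, zero at the start; "ft_torque": the same for the moment, N m; "width": opening from 0.0 (shut) to 1.0 (fully open).
Only numpy, scipy, OpenCV 4.12 (cv2) and the standard library are available. Lean on these libraries where they do the work, as an engineer would, in place of code of your own. Each camera call takes 0.05 s, during which the arm holds its last target. There are 200 camera calls.

### The job

Put the orange lid on the orange-collared decaf coffee jug: turn it so that its tongue lies in the pouring spout, and let it sit fully home, level in the mouth of the jug. Leave the black-collared jug and the black lid where they are, and leave the decaf jug standing upright.

Things in the scene. Friction and masses are not known exactly. Their poses are not given: they have to be found in the camera images.
- decaf_lid: Orange lid, 0.12 kg, lying underside down. Origin: underside centre; z up. Plug 16 mm thick, radius 36 (bottom) to 42.5 (top). Tongue, 16 wide, underside 4 mm up, points along -x to 62 mm out. White grip bar centred on top: 56 long in x, 16 wide in y, 16 to 52 mm above the underside; hold it across y. Seated: underside on the jug's ledge, its -x along the jug's -x; fits up to 15 deg off.
- decaf_jug: Steel jug, orange collar and handle, 0.9 kg, loose, mouth empty. Origin: underside centre; z up. Body radius 62 mm, rim 130 high. Mouth: flat ledge 114 mm high for the lid, walls flaring from radius 43 at the ledge to 47 at the rim. One gap in the collar, 44 wide, along -x: the spout, lip 113 high, to 74 mm out. Handle along +x, to 111 mm out.
- black_lid: Bystander: black lid with a white grip bar, same shape, size and axes as the orange lid. Origin: underside centre.
- black_jug: Bystander: steel jug with black collar and handle, same shape, size and axes as the orange-collared jug. Origin: underside centre.
Not all that is in view belongs to the job. What is meant by the decaf_lid is not blue or yellow, and is the smaller of those in its own colour.

How it is judged (in metres and radians):
At the end, for the whole second after the job is handed in: Orange lid in the orange-collared jug: underside 114 mm (within 5) above the jug's underside, within 12 mm of its axis, tongue in the spout (within 23 degrees), level within 7 degrees; jug upright within 6 degrees on the counter; both at rest (z of decaf_lid in the frame of decaf_jug between 0.109 and 0.119 m and horizontal distance between decaf_lid and decaf_jug below 0.012 m and angle between the x axis of decaf_lid and the x axis of decaf_jug, either way round below 0.4 rad and angle between decaf_lid's own z axis and vertical below 0.12 rad and angle between decaf_jug's own z axis and vertical below 0.1 rad and height (world z) of decaf_jug below 0.01 m and linear speed of each of decaf_lid, decaf_jug below 0.02 m/s); the robot touches nothing.
It fails at once if the black lid is shifted by more than 40 mm (distance of black_lid from where it was at the start of the episode above 0.04 m).
It fails at once if the black-collared jug is shifted by more than 40 mm (distance of black_jug from where it was at the start of the episode above 0.04 m).
It also fails if it takes over 40 s, if anything falls off the work surface, if the arm or the gripper's body presses on something with over 40 N, if the wrist force passes 120 N, or if a joint passes its speed limit or range.

## Working session

There is one attempt and no reset: what is moved stays moved. The work goes in short steps, Python scripts to look and compute and a tool call to move; the robot and the scene stay as the last step left them, time stands still between calls to the robot, and variables do not carry over. Pictures are saved under pics/ and viewed, about 8 in all and at most 12, crops included, and the job is handed in when it is done.

Besides the shell and the picture viewer there is one more tool, called after "Emit:" by a JSON object that holds its "api" and its "payload". carry_out: Moves the arm, as the interface text tells. Shift numbers are shares of 20 mm and turn numbers shares of 0.1 rad, none past 1 either way. Its arguments: {"type":"object","properties":{"plan":{"type":"array","items":{"type":"array","items":{"type":"number","minimum":-1,"maximum":1}}},"fingers":{"type":"number"},"newtons":{"type":"number"}},"required":["plan"]}

```bash
mkdir -p pics
cat > h.py <<'E'
from rig import *
import numpy as np, cv2
def save(s,n): cv2.imwrite('pics/'+n,cv2.cvtColor(s['img'],cv2.COLOR_RGB2BGR))
def cam(s):
    R=cv2.Rodrigues(np.array(s['rvec'],float))[0]; t=np.array(s['tvec'],float).ravel(); return R,t
def proj(s,p):
    R,t=cam(s); c=R@np.array(p,float)+t; return np.array([s['fx']*c[0]/c[2]+s['cx'],s['fy']*c[1]/c[2]+s['cy']])
def ray(s,u,v):
    R,t=cam(s); d=R.T@np.array([(u-s['cx'])/s['fx'],(v-s['cy'])/s['fy'],1.]); return -R.T@t,d
def atz(s,u,v,z):
    o,d=ray(s,u,v); return o+d*(z-o[2])/d[2]
def tri(a,ua,b,ub):
    (o1,d1),(o2,d2)=ray(a,*ua),ray(b,*ub); d1/=np.linalg.norm(d1); d2/=np.linalg.norm(d2)
    k=np.linalg.lstsq(np.c_[d1,-d2],o2-o1,rcond=None)[0]; p,q=o1+k[0]*d1,o2+k[1]*d2
    return (p+q)/2,np.linalg.norm(p-q)
E
python3 - <<'E'
from h import *
np.set_printoptions(precision=1,suppress=True)
for c in('scene','top'):
    s=snapshot(c); save(s,c+'0.png'); R,t=cam(s); print(c,-R.T@t,R[2],s['fx'])
    for n in('decaf_lid','decaf_jug','black_lid','black_jug'):
        print(n,[(np.array(d['location']),round(d['p'],2),proj(s,d['location'])) for d in pinpoint(n,c)])
print(state())
E
```

```text
scene [908.1 518.9 883.6] [-0.3 -0.5 -0.8] 443.8915586039903
decaf_lid [(array([ 814.7, -242.1,   -1.6]), 0.72, array([171. , 174.6])), (array([657.2,  33.5,  -6.5]), 0.67, array([274.8, 234.2])), (array([ 693.3, -145.3,   -1.9]), 0.61, array([229.9, 184.7])), (array([687.6, 216.6,  -5.2]), 0.56, array([300.9, 305.2]))]
decaf_jug [(array([495.2, 301.4,  -3.5]), 0.82, array([398.7, 299.9]))]
black_lid [(array([482.3,  -7.5,  -3. ]), 0.63, array([329.9, 194.1]))]
black_jug [(array([ 580.3, -286.2,   -0.7]), 0.89, array([247.2, 133.6]))]
top [ 550.7    6.9 1076.6] [ 0.1 -0.  -1. ] 541.4895912831455
decaf_lid [(array([654.5,  33.6,   3.2]), 0.73, array([253.3, 189.2])), (array([680.7, 215.1,   2.3]), 0.69, array([161.8, 177.5])), (array([ 819.5, -238.9,   -2. ]), 0.64, array([386.9, 106.3])), (array([ 696.1, -139.6,    0.4]), 0.55, array([339.5, 167.4]))]
decaf_jug [(array([493.5, 307.4,   0.4]), 0.75, array([115.3, 272.8]))]
black_lid [(array([481. , -12.6,  -0.5]), 0.62, array([277.9, 276.4]))]
black_jug [(array([ 578.9, -288.6,    1.7]), 0.96, array([415.6, 224.7]))]
{'clock': 0.5, 'joint_positions': array([ 1.2,  0.1,  1.4, -0. ,  1.6, -0. ]), 'qd': array([-0., -0., -0., -0.,  0.,  0.]), 'tau': array([ -0. , -72. , -62.2,   0.1,   0. ,   0. ]), 'tool_pos': array([218. , 638.8, 186.1]), 'ee_rot': array([-3.1,  0. ,  2.8]), 'wrist_force': array([-0.1,  0. ,  0.4]), 'ft_torque': array([ 0.,  0., -0.]), 'width': 0.9986666093725629}
```

View pics/scene0.png

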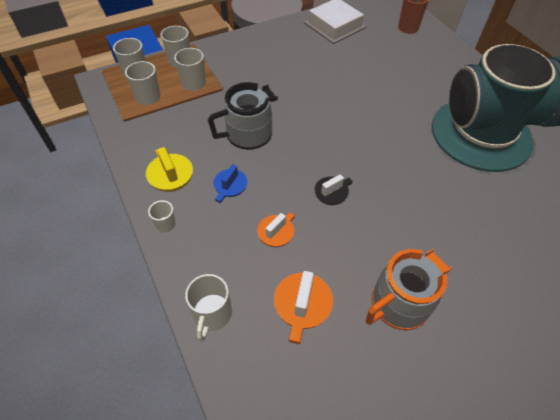

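View pics/top0.png

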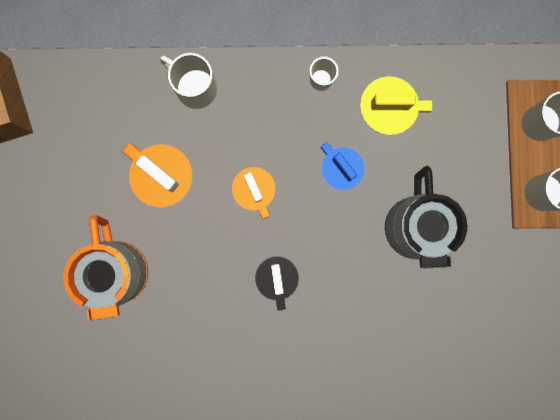

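The wanted lid is the smaller orange one: (253,189) in top, with its tongue at (264,211), and (276,230) in scene. The jug is at about (100,275) in top with its spout at (103,312), and at (412,290) in scene. I'll zoom in on both and measure.

Run:
```python
from h import *
T=cv2.imread('pics/top0.png');S=cv2.imread('pics/scene0.png')
def c(I,x,y,w,h): return cv2.resize(I[y:y+h,x:x+w],(400,300),interpolation=cv2.INTER_CUBIC)
cv2.imwrite('pics/m.png',np.vstack([np.hstack([c(T,213,159,80,60),c(S,236,200,80,60)]),np.hstack([c(T,40,200,160,120),c(S,340,230,160,120)])]))
np.set_printoptions(precision=1,suppress=True)
s={k:snapshot(k) for k in('top','scene')}
B={'top':(235,165,275,215),'scene':(255,205,300,250)}
cen={}
for k in s:
    im=s[k]['img']; x0,y0,x1,y1=B[k]
    h=cv2.cvtColor(im,cv2.COLOR_RGB2HSV)
    w=(h[...,1]<60)&(h[...,2]>190); m=np.zeros_like(w); m[y0:y1,x0:x1]=w[y0:y1,x0:x1]
    ys,xs=np.nonzero(m); r=cv2.minAreaRect(np.c_[xs,ys].astype(np.float32)); cen[k]=(xs.mean(),ys.mean()); print(k,len(xs),cen[k],r)
    P=np.array([atz(s[k],u,v,52)[:2] for u,v in zip(xs,ys)]); q=cv2.minAreaRect(P.astype(np.float32)); print(' z52',q,P.mean(0))
    o=(h[...,0]<15)&(h[...,1]>150)&(h[...,2]>120)
    J={'top':(50,200,160,330),'scene':(360,240,460,335)}[k]
    m=np.zeros_like(o); m[J[1]:J[3],J[0]:J[2]]=o[J[1]:J[3],J[0]:J[2]]
    print(' jug orange',m.sum())
print(tri(s['top'],cen['top'],s['scene'],cen['scene']))
```

```text
top 228 (np.float64(252.77631578947367), np.float64(186.51315789473685)) ((252.81443786621094, 186.58248901367188), (28.734296798706055, 7.919700622558594), 66.03750610351562)
 z52 ((654.8550415039062, 33.29389190673828), (54.79080581665039, 15.049514770507812), 23.052547454833984) [655.   33.4]
 jug orange 1235
scene 120 (np.float64(274.925), np.float64(221.63333333333333)) ((275.0000305175781, 221.50001525878906), (4.949747085571289, 21.92030906677246), 45.0)
 z52 ((657.917724609375, 35.660945892333984), (52.620933532714844, 12.086824417114258), 23.143356323242188) [658.4  36. ]
 jug orange 1370
(array([656.1,  33.1,  46.2]), np.float64(1.4113786997037407))
```

View pics/m.png

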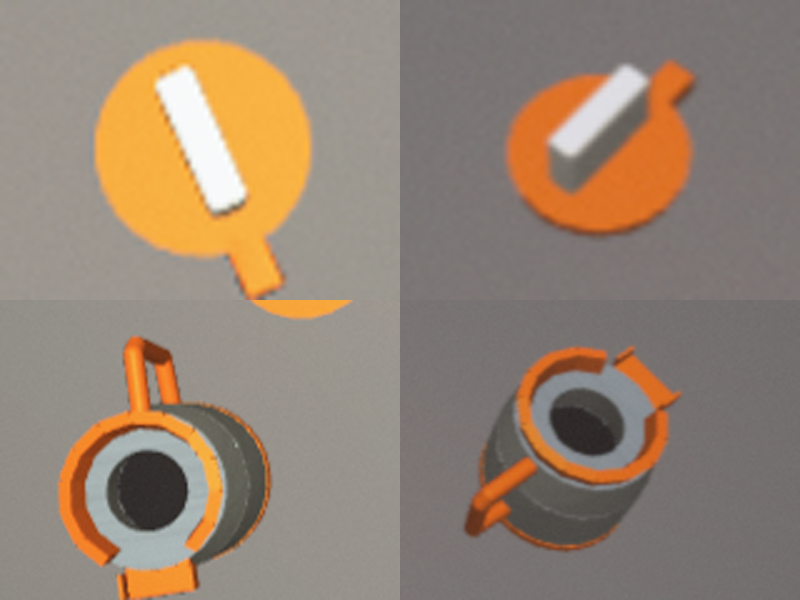

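Run:
```python
from h import *
np.set_printoptions(precision=1,suppress=True)
s={k:snapshot(k) for k in('top','scene')}
B={'top':(75,250,125,300),'scene':(395,260,432,300)}
c={}
for k in s:
    x0,y0,x1,y1=B[k]; h=cv2.cvtColor(s[k]['img'],cv2.COLOR_RGB2HSV)[y0:y1,x0:x1]
    m=((h[...,2]<75)).astype(np.uint8)
    cs=max(cv2.findContours(m,cv2.RETR_EXTERNAL,cv2.CHAIN_APPROX_NONE)[0],key=cv2.contourArea)
    e=cv2.fitEllipse(cs); c[k]=(e[0][0]+x0,e[0][1]+y0); print(k,e,c[k],atz(s[k],*c[k],114))
print('hole',tri(s['top'],c['top'],s['scene'],c['scene']))
# collar outer circle at z=130, least squares, per view
from scipy.optimize import least_squares
for k,J in {'top':(60,238,130,305),'scene':(380,242,455,318)}.items():
    h=cv2.cvtColor(s[k]['img'],cv2.COLOR_RGB2HSV); o=(h[...,0]<18)&(h[...,1]>130)&(h[...,2]>100)
    ys,xs=np.nonzero(o[J[1]:J[3],J[0]:J[2]]); P=np.array([atz(s[k],u+J[0],v+J[1],130)[:2] for u,v in zip(xs,ys)])
    C=atz(s[k],*c[k],114)[:2]
    # ring area-centroid-free: robust fit of mean radius
    f=least_squares(lambda q:np.hypot(*(P-q[:2]).T)-q[2],[*C,53],loss='soft_l1',f_scale=2)
    d=P-f.x[:2]; r=np.hypot(*d.T); a=np.degrees(np.arctan2(d[:,1],d[:,0])); g=np.sort(a[abs(r-f.x[2])<5]%360); i=np.argmax(np.diff(g)); print(k,'ring',f.x,'gap',g[i],g[i+1],'mid',(g[i]+g[i+1])/2)
def pc(x,y,k): return ((40+x/2.5,200+y/2.5) if k=='top' else (340+x/2.5,230+y/2.5))
for k,p in (('top',((122,297),(197,288))),('scene',((280,98),(232,52)))):
    print(k,'spout',[atz(s[k],*pc(x,y,k),115) for x,y in p])
```

```text
top ((23.820825576782227, 25.848419189453125), (30.362573623657227, 30.522920608520508), 1.350059151649475) (98.82082557678223, 275.8484191894531) [494.8 304.6 114. ]
scene ((19.338821411132812, 19.11408042907715), (22.564632415771484, 28.913766860961914), 114.9056625366211) (414.3388214111328, 279.11408042907715) [497.9 309.1 114. ]
hole (array([494.2, 307. , 106.7]), np.float64(0.4023534435807708))
top ring [496.5 302.6  50.6] gap 156.56515813928917 216.59539224966656 mid 186.58027519447785
scene ring [498.7 308.9  52.3] gap 212.2660870515262 220.48190058729816 mid 216.3739938194122
top spout [array([420.4, 321.5, 115. ]), array([425.7, 269.3, 115. ])]
scene spout [array([419.8, 325.4, 115. ]), array([427.5, 275.8, 115. ])]
```

Jug centre is about (496,306) with yaw about 0.113. The lid is at about (656,34) with yaw 0.40 (tongue towards -x). The two views agree within 5 mm. The turn from grasp to placing is -0.29 rad, and I need about +0.74 rad before grasping.

Emit:
{"api": "carry_out", "payload": {"plan": [[0.72, -1, 0, 0.25], [0.72, -1, 0, 0.25], [0.72, -1, 0, 0.25], [0.72, -1, 0, 0.25], [0.72, -1, 0, 0.25]], "fingers": 0.2, "newtons": 40}}

```text
clock: 1.32
tool_pos: [290.8, 536.8, 185.8]
ee_rot: [-3.141, -0.0, 2.944]
wrist_force: [0.4, 0.5, -0.2]
width: 0.8
```

Emit:
{"api": "carry_out", "payload": {"plan": [[0.72, -1, 0, 0.25], [0.72, -1, 0, 0.25], [0.72, -1, 0, 0.25], [0.72, -1, 0, 0.25], [0.72, -1, 0, 0.25]]}}

```text
clock: 1.95
tool_pos: [364.9, 433.3, 186.3]
ee_rot: [3.141, 0.001, 3.073]
wrist_force: [-0.4, -1.0, 0.1]
width: 0.803
```

Emit:
{"api": "carry_out", "payload": {"plan": [[0.72, -1, 0, 0.25], [0.72, -1, 0, 0.25], [0.72, -1, 0, 0.25], [0.72, -1, 0, 0.25], [0.72, -1, 0, 0.25]]}}

```text
clock: 2.58
tool_pos: [439.0, 329.8, 187.0]
ee_rot: [3.14, 0.002, -3.08]
wrist_force: [0.0, 0.9, -0.2]
width: 0.799
```

Emit:
{"api": "carry_out", "payload": {"plan": [[0.72, -1, 0, 0.25], [0.72, -1, 0, 0.25], [0.72, -1, 0, 0.25], [0.72, -1, 0, 0.25], [0.72, -1, 0, 0.25]]}}

```text
clock: 3.2
tool_pos: [513.2, 226.1, 187.7]
ee_rot: [3.14, 0.003, -2.951]
wrist_force: [1.1, 0.5, 0.6]
width: 0.797
```

```bash
python3 -c "
import rig
print([k for k in dir(rig) if k[0]!='_']); print(getattr(rig,'tcp_to_grasp',None)); print(rig.state())"; ls
```

```text
['PlanningError', 'job_done', 'pinpoint', 'snapshot', 'state', 'tcp_to_grasp', 'trace']
-18.8
{'clock': 3.2, 'joint_positions': array([ 3.68699543e-01, -1.36266011e-01,  1.68953396e+00,  1.43235254e-03,
        1.58515564e+00, -1.39235166e+00]), 'qd': array([-3.55343556e-01,  8.20489096e-02, -7.35622354e-02,  5.09843292e-04,
       -7.97013965e-03, -5.59669037e-01]), 'tau': array([ 4.48424846e+00, -5.21676135e+01, -6.14481640e+01, -1.72862626e-02,
        1.35503481e-01,  1.48882918e+00]), 'tool_pos': array([513.23147443, 226.14740429, 187.66847243]), 'ee_rot': array([ 3.13962074e+00,  2.86455672e-03, -2.95131777e+00]), 'wrist_force': array([1.10868769, 0.54554806, 0.64176119]), 'ft_torque': array([0.02640845, 0.03637317, 0.0709228 ]), 'width': 0.7968155341691989}
h.py
pics
```

Emit:
{"api": "carry_out", "payload": {"plan": [[0.72, -0.96, -0.2, 0.22], [0.72, -0.96, -0.2, 0.22], [0.72, -0.96, -0.2, 0.22], [0.72, -0.96, -0.2, 0.22], [0.72, -0.96, -0.2, 0.22]]}}

```text
clock: 3.82
tool_pos: [587.6, 126.6, 168.0]
ee_rot: [3.14, 0.005, -2.838]
wrist_force: [-0.0, 0.7, 0.4]
width: 0.805
```

Emit:
{"api": "carry_out", "payload": {"plan": [[0.7, -0.96, -0.6, 0.22], [0.7, -0.96, -0.6, 0.22], [0.7, -0.96, -0.6, 0.22], [0.7, -0.96, -0.6, 0.22], [0.4, -0.6, -0.6, 0.1]]}}

```text
clock: 4.45
tool_pos: [654.3, 34.3, 107.1]
ee_rot: [3.14, 0.007, -2.737]
wrist_force: [-0.2, 0.9, 0.6]
width: 0.803
```

Run:
```python
from h import *
s=snapshot('scene'); t=snapshot('top'); I=np.hstack([cv2.resize(x['img'][y:y+150,a:a+200],(400,300)) for x,a,y in((s,180,120),(t,160,110))])
save({'img':I},'a.png'); q=state(); print(q['tool_pos'],q['ee_rot'],proj(s,q['tool_pos']),proj(t,q['tool_pos']))
```

```text
[653.54982508  34.1585811  105.84113693] [ 3.13912732  0.004409   -2.73794443] [276.70825781 206.3538385 ] [251.52279996 184.27788673]
```

View pics/a.png

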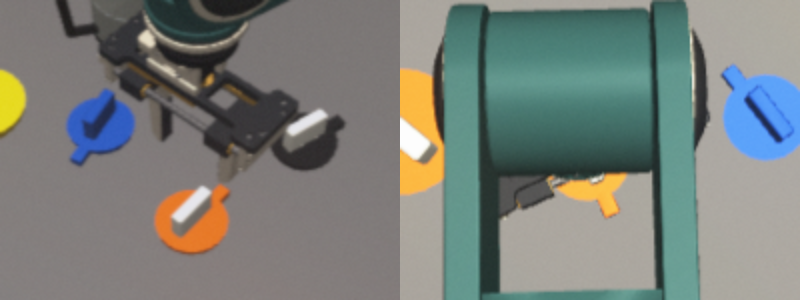

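The gripper is over the orange lid: the bar at crop (190,210) lies between the fingers and is aligned with them. Descending.

Emit:
{"api": "carry_out", "payload": {"plan": [[0.05, 0, -1, 0], [0.05, 0, -1, 0], [0, 0, -1, 0], [0, 0, -0.9, 0], [0, 0, -0.15, 0]]}}

```text
clock: 5.18
tool_pos: [654.2, 36.3, 19.0]
ee_rot: [3.138, 0.004, -2.737]
wrist_force: [-0.3, -0.3, 0.3]
width: 0.797
```

Emit:
{"api": "carry_out", "payload": {"plan": [[0, 0, 0, 0], [0, 0, 0, 0], [0, 0, 0, 0], [0, 0, 0, 0], [0, 0, 0, 0]], "fingers": 1}}

```text
clock: 5.8
tool_pos: [655.3, 36.2, 21.1]
ee_rot: [3.14, 0.007, -2.737]
wrist_force: [0.4, -0.5, -0.4]
width: 0.312
```

Emit:
{"api": "carry_out", "payload": {"plan": [[0, 0, 0, 0], [0, 0, 0, 0]]}}

```text
clock: 6.05
tool_pos: [655.4, 36.2, 21.3]
ee_rot: [3.14, 0.007, -2.737]
wrist_force: [0.1, 0.1, 0.2]
width: 0.096
```

Emit:
{"api": "carry_out", "payload": {"plan": [[0, 0, 0, 0], [0, 0, 0, 0]]}}

```text
clock: 6.3
tool_pos: [655.4, 36.2, 21.2]
ee_rot: [3.14, 0.007, -2.737]
wrist_force: [1.1, 0.5, -0.6]
width: 0.006
```

Run:
```python
from h import *
s=snapshot('scene'); save({'img':cv2.resize(s['img'][150:270,210:370],(800,600))},'b.png'); q=state(); print(q['tool_pos'],q['width'],proj(s,q['tool_pos']))
```

```text
[655.36285587  36.25584142  21.24628639] 0.0036219331112116076 [276.08789589 228.52008088]
```

View pics/b.png

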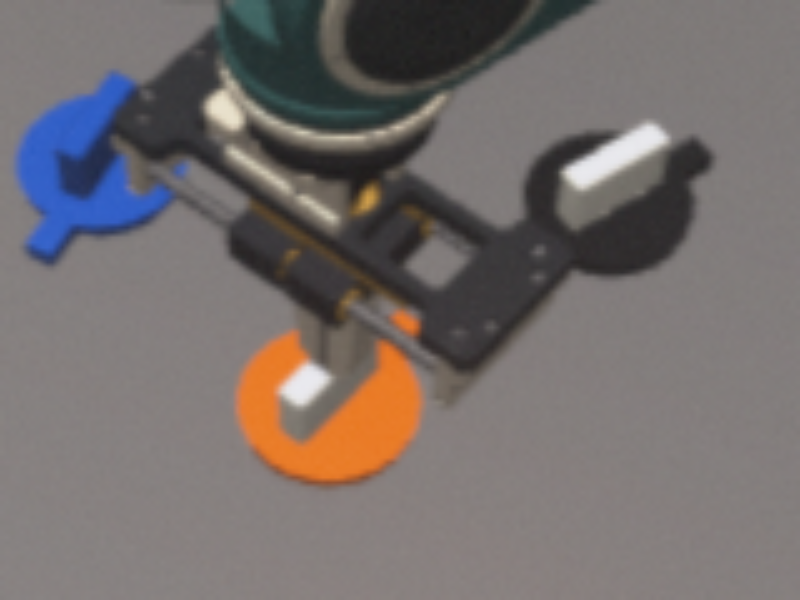

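The width is about 0, so the grasp missed, and the lid hasn't moved. The shut fingers look higher than the reported TCP. I'll look closer and mark the projected heights.

Run:
```python
from h import *
s=snapshot('scene'); q=state(); x0,y0=256,200; I=cv2.resize(s['img'][y0:y0+45,x0:x0+60],(800,600),interpolation=cv2.INTER_CUBIC).copy(); k=800/60
for z,c in((21,(255,0,0)),(40,(0,255,0)),(55,(0,0,255)),(70,(255,0,255))):
    p=(proj(s,[*q['tool_pos'][:2],z])+.5-[x0,y0])*k; cv2.circle(I,tuple(int(v) for v in p),6,c,2)
save({'img':I},'c.png')
```

```text
(no output)
```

View pics/c.png

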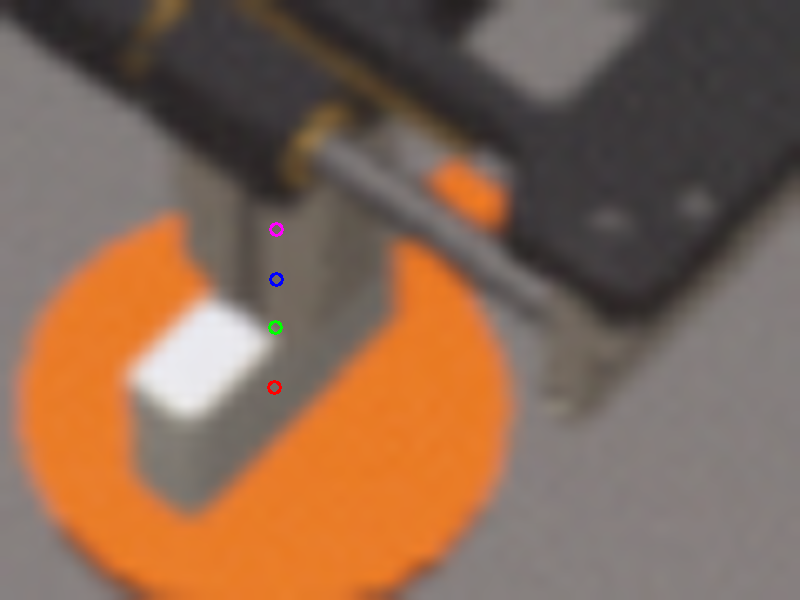

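The shut fingers' tips end at about z = 50 on the reported vertical line. xy is right, but the real tips are about 30 mm above the reported TCP (a reading offset). They closed just above the bar. I'll reopen and go lower by about 26 mm, watching the force.

Emit:
{"api": "carry_out", "payload": {"plan": [[0, 0, 0, 0], [0, 0, 0, 0], [0, 0, 0, 0], [0, 0, 0, 0], [0, 0, 0, 0]], "fingers": 0.4}}

```text
clock: 7.02
tool_pos: [655.3, 36.2, 21.2]
ee_rot: [3.14, 0.007, -2.737]
wrist_force: [0.1, 0.3, -0.2]
width: 0.491
```

Emit:
{"api": "carry_out", "payload": {"plan": [[0, -0.05, -0.4, 0], [0, -0.05, -0.4, 0], [0, 0, -0.3, 0], [0, 0, -0.2, 0]]}}

```text
clock: 7.52
tool_pos: [655.1, 34.0, -7.0]
ee_rot: [3.139, 0.006, -2.737]
wrist_force: [0.8, 0.8, 0.5]
width: 0.598
```

Emit:
{"api": "carry_out", "payload": {"plan": [[0, 0, 0, 0], [0, 0, 0, 0], [0, 0, 0, 0], [0, 0, 0, 0], [0, 0, 0, 0]], "fingers": 1}}

```text
clock: 8.15
tool_pos: [655.3, 34.1, -6.8]
ee_rot: [3.14, 0.007, -2.737]
wrist_force: [1.2, -0.7, -1.2]
width: 0.171
```

Emit:
{"api": "carry_out", "payload": {"plan": [[0, 0, 0, 0]]}}

```text
clock: 8.28
tool_pos: [655.3, 34.1, -6.8]
ee_rot: [3.14, 0.007, -2.737]
wrist_force: [0.3, 0.4, -1.5]
width: 0.166
```

Gripped (0.166 × 93 ≈ 15.5 mm, the bar's width). Lifting and carrying to the jug.

Emit:
{"api": "carry_out", "payload": {"plan": [[0, 0, 0.6, 0], [0, 0, 1, 0], [0, 0, 1, 0], [0, 0, 1, 0], [-0.1, 0.2, 1, 0]]}}

```text
clock: 8.9
tool_pos: [652.9, 38.1, 91.7]
ee_rot: [3.139, 0.006, -2.737]
wrist_force: [0.4, 1.1, -2.0]
width: 0.172
```

Emit:
{"api": "carry_out", "payload": {"plan": [[-0.3, 0.5, 1, -0.2], [-0.5, 0.9, 1, -0.2], [-0.55, 0.95, 1, -0.2], [-0.55, 0.95, 0.6, -0.2], [-0.55, 0.95, 0, -0.2]]}}

```text
clock: 9.52
tool_pos: [601.5, 127.4, 172.8]
ee_rot: [3.14, 0.01, -2.845]
wrist_force: [0.9, -0.4, -2.2]
width: 0.167
```

Emit:
{"api": "carry_out", "payload": {"plan": [[-0.55, 0.95, 0, -0.2], [-0.55, 0.95, 0, -0.2], [-0.55, 0.95, 0, -0.2], [-0.55, 0.95, 0, -0.2], [-0.55, 0.95, 0, -0.2]]}}

```text
clock: 10.15
tool_pos: [541.7, 228.2, 177.7]
ee_rot: [3.139, 0.012, -2.952]
wrist_force: [0.8, -0.2, -1.8]
width: 0.169
```

Run:
```python
from h import *
s=snapshot('scene'); t=snapshot('top'); save({'img':np.hstack([s['img'][170:370,240:500],t['img'][120:320,60:320]])},'d.png'); q=state(); print(q['tool_pos'],q['ee_rot'],q['width'],proj(s,q['tool_pos']),proj(t,q['tool_pos']))
```

```text
[541.33944453 228.98660939 177.83980383] [ 3.13865687  0.01243012 -2.94958431] 0.17150498343579793 [378.3680384  238.57260026] [132.95059    249.13442633]
```

View pics/d.png

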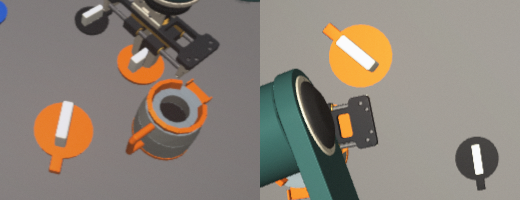

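Lid held level and clear (scene crop (140,62)), with the jug ahead. Continuing over the jug.

Emit:
{"api": "carry_out", "payload": {"plan": [[-0.55, 0.94, 0, -0.2], [-0.55, 0.94, 0, -0.2], [-0.55, 0.94, 0, -0.2], [-0.5, 0.82, -0.5, -0.15], [-0.1, 0.15, -0.8, 0]]}}

```text
clock: 10.88
tool_pos: [495.0, 306.3, 155.0]
ee_rot: [3.138, 0.015, -3.028]
wrist_force: [0.5, -0.2, -2.4]
width: 0.173
```

Run:
```python
from h import *
s=snapshot('scene'); q=state(); T=q['tool_pos']; print(T,q['ee_rot'],q['width'])
x0,y0=350,220; k=5; I=cv2.resize(s['img'][y0:y0+120,x0:x0+160],(800,600),interpolation=cv2.INTER_CUBIC).copy()
def poly(c,z,r,col,yaw):
    P=[(proj(s,[c[0]+r*np.cos(a),c[1]+r*np.sin(a),z])+.5-[x0,y0])*k for a in np.linspace(0,6.28,60)]
    cv2.polylines(I,[np.int32(P)],True,col,1)
    e=[(proj(s,[c[0]-d*np.cos(yaw),c[1]-d*np.sin(yaw),z])+.5-[x0,y0])*k for d in(0,62)]
    cv2.line(I,*[tuple(map(int,v)) for v in e],col,1)
zl=T[2]+6.8
poly(T[:2],zl+16,42.5,(0,0,255),q['ee_rot'][2]+np.pi)   # lid as predicted
poly((498,309),130,52,(0,255,0),.113)                 # jug, as scene saw it
save({'img':I},'e.png')
```

```text
[494.29614426 305.75616055 152.23118054] [ 3.139373   0.0126952 -3.0277368] 0.16914017356728328
```

View pics/e.png

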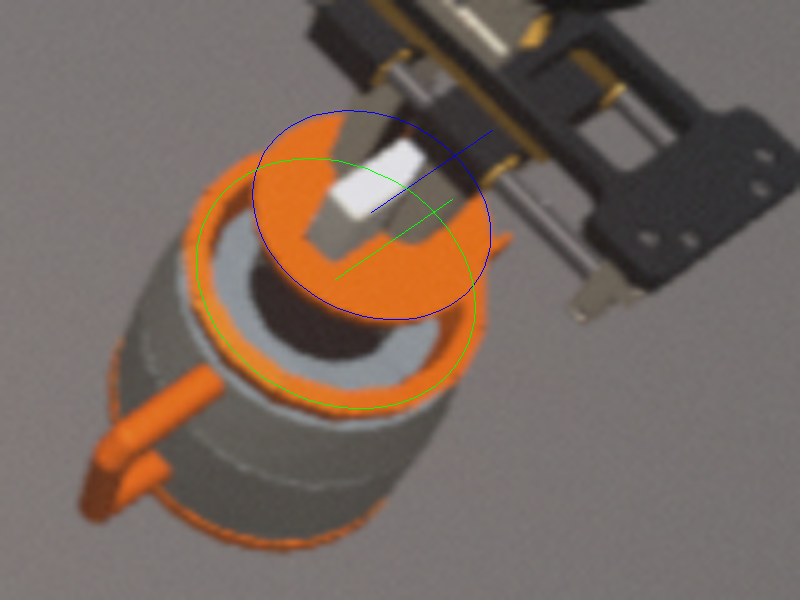

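The lid's predicted outline (blue) matches the picture. The jug ring (green) says I should shift about +2.5 mm in x and +2 mm in y. Yaw is parallel to the spout. Lowering.

Emit:
{"api": "carry_out", "payload": {"plan": [[0.12, 0.1, -0.2, 0], [0, 0, -0.5, 0], [0, 0, -0.5, 0], [0, 0, -0.4, 0]]}}

```text
clock: 11.42
tool_pos: [497.9, 306.2, 118.3]
ee_rot: [3.14, 0.013, -3.029]
wrist_force: [-1.2, 0.3, -1.3]
width: 0.167
```

Emit:
{"api": "carry_out", "payload": {"plan": [[0, 0, -0.2, 0], [0, 0, -0.15, 0], [0, 0, 0, 0]]}}

```text
clock: 11.8
tool_pos: [497.8, 305.9, 110.2]
ee_rot: [3.14, 0.012, -3.029]
wrist_force: [1.0, -0.3, -1.8]
width: 0.166
```

Emit:
{"api": "carry_out", "payload": {"plan": [[0, 0, -0.15, 0], [0, 0, 0, 0]]}}

```text
clock: 12.05
tool_pos: [497.9, 306.0, 107.5]
ee_rot: [3.14, 0.012, -3.029]
wrist_force: [-0.4, -0.5, -1.1]
width: 0.172
```

Run:
```python
from h import *
s=snapshot('scene'); q=state(); print(q['tool_pos'],q['wrist_force'],q['ft_torque'])
save({'img':cv2.resize(s['img'][220:340,350:510],(800,600),interpolation=cv2.INTER_CUBIC)},'f.png')
```

```text
[498.0509734  306.08027684 107.70977888] [ 0.4840695   0.06566901 -1.28657989] [ 0.03208827  0.00232201 -0.01230396]
```

View pics/f.png

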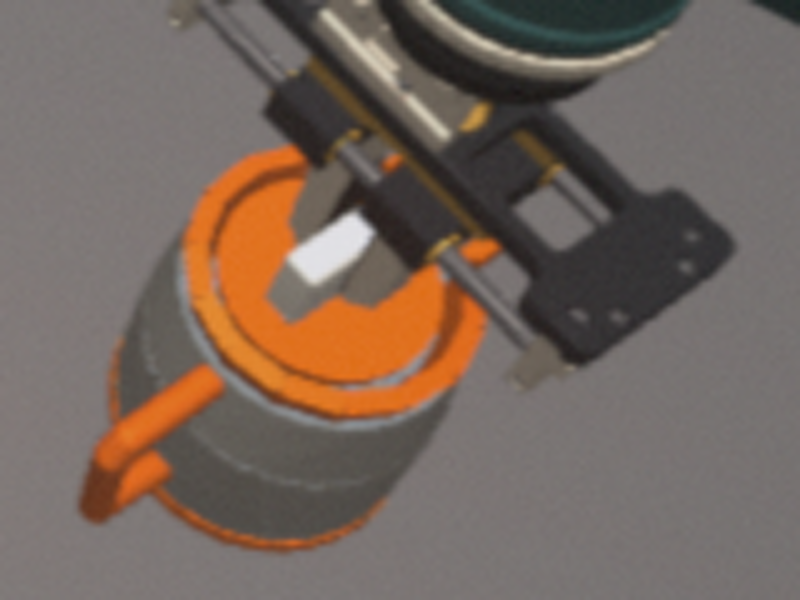

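The lid is inside the mouth, evenly spaced from the collar, and there's no contact force yet. I'll creep down to contact.

Emit:
{"api": "carry_out", "payload": {"plan": [[0, 0.05, -0.1, 0], [0, 0, 0, 0]]}}

```text
clock: 12.35
tool_pos: [498.1, 307.2, 105.7]
ee_rot: [3.14, 0.013, -3.029]
wrist_force: [-0.2, 0.1, -1.8]
width: 0.168
```

Emit:
{"api": "carry_out", "payload": {"plan": [[0, 0, -0.1, 0], [0, 0, 0, 0]]}}

```text
clock: 12.6
tool_pos: [498.3, 307.4, 104.5]
ee_rot: [3.139, 0.014, -3.029]
wrist_force: [-1.4, -0.1, -0.2]
width: 0.168
```

Emit:
{"api": "carry_out", "payload": {"plan": [[0, 0, 0, 0], [0, 0, 0, 0], [0, 0, 0, 0]], "fingers": 0.65}}

```text
clock: 12.98
tool_pos: [498.4, 307.4, 104.5]
ee_rot: [3.139, 0.014, -3.029]
wrist_force: [0.4, 0.1, 0.4]
width: 0.35
```

Emit:
{"api": "carry_out", "payload": {"plan": [[0, 0, 0.3, 0], [0, 0, 0.6, 0], [0, 0, 1, 0], [0, 0, 1, 0], [0, 0, 1, 0]]}}

```text
clock: 13.6
tool_pos: [498.3, 307.3, 188.0]
ee_rot: [3.139, 0.014, -3.029]
wrist_force: [-0.4, 0.2, -0.4]
width: 0.347
```

Emit:
{"api": "carry_out", "payload": {"plan": [[0, 0, 1, 0], [0.5, -0.9, 1, 0], [0.5, -0.9, 1, 0], [0.5, -0.9, 0.5, 0], [0.5, -0.9, 0, 0]]}}

```text
clock: 14.22
tool_pos: [541.0, 230.9, 267.0]
ee_rot: [3.138, 0.018, -3.028]
wrist_force: [-0.2, -0.0, 0.2]
width: 0.349
```

Emit:
{"api": "carry_out", "payload": {"plan": [[0.5, -1, 0, 0], [0.5, -1, 0, 0], [0.5, -1, 0, 0], [0.5, -1, 0, 0], [0.5, -1, 0, 0]]}}

```text
clock: 14.85
tool_pos: [594.7, 120.5, 271.0]
ee_rot: [3.139, 0.019, -3.033]
wrist_force: [0.2, 0.1, -0.6]
width: 0.349
```

Emit:
{"api": "carry_out", "payload": {"plan": [[0.5, -1, 0, 0], [0.5, -1, 0, 0], [0.5, -1, 0, 0], [0.5, -1, 0, 0], [0, 0, 0, 0]]}}

```text
clock: 15.48
tool_pos: [637.5, 30.2, 273.2]
ee_rot: [3.139, 0.018, -3.038]
wrist_force: [1.1, 0.4, 0.2]
width: 0.348
```

Run:
```python
from h import *
np.set_printoptions(precision=1,suppress=True)
s=snapshot('scene'); t=snapshot('top')
f=lambda I,x,y:cv2.resize(I['img'][y:y+120,x:x+160],(400,300),interpolation=cv2.INTER_CUBIC)
save({'img':np.hstack([f(s,340,230),f(t,40,200)])},'g.png')
for k,c in(('scene',s),('top',t)):
    for n in('decaf_lid','decaf_jug','black_lid','black_jug'): print(k,n,[(np.array(d['location']),round(d['p'],2)) for d in pinpoint(n,k)])
def bar(c,x0,y0,x1,y1):
    h=cv2.cvtColor(c['img'],cv2.COLOR_RGB2HSV); w=(h[...,1]<60)&(h[...,2]>190); ys,xs=np.nonzero(w[y0:y1,x0:x1])
    P=np.array([atz(c,u+x0,v+y0,166)[:2] for u,v in zip(xs,ys)]); print(cv2.minAreaRect(P.astype(np.float32)),P.mean(0)); return xs.mean()+x0,ys.mean()+y0
print(tri(s,bar(s,385,245,450,305),t,bar(t,70,240,135,305)))
```

```text
scene decaf_lid [(array([ 817.2, -241.4,   -1.2]), 0.92), (array([682.6, 215.1,  -0.7]), 0.86), (array([ 692. , -145.4,    1.3]), 0.85), (array([499.7, 304.4, 107.6]), 0.78), (array([478.5,  -9.8,  -2. ]), 0.44)]
scene decaf_jug [(array([491.9, 302.5,   0.6]), 0.58)]
scene black_lid [(array([480.5,  -9.5,   1.1]), 0.85)]
scene black_jug [(array([ 580.5, -285.4,    2.6]), 0.88)]
top decaf_lid [(array([682.7, 215.3,  -2.1]), 0.83), (array([ 693.6, -139.9,    4. ]), 0.74), (array([ 817.6, -239.6,    1.5]), 0.66), (array([495.7, 307.3, 114.1]), 0.65)]
top decaf_jug [(array([493.3, 306.3,  -0.2]), 0.6)]
top black_lid [(array([481.2, -11.9,   0.5]), 0.81)]
top black_jug [(array([ 577.2, -284.7,   -0.3]), 0.83)]
((501.9651184082031, 309.5404052734375), (52.43867111206055, 13.523502349853516), 6.043694496154785) [502.3 309.7]
((503.0169372558594, 276.0511779785156), (105.09713745117188, 79.44403839111328), 5.305985927581787) [489.9 284.9]
(array([485.2, 297.8, 130.9]), np.float64(6.098843249346424))
```

View pics/g.png

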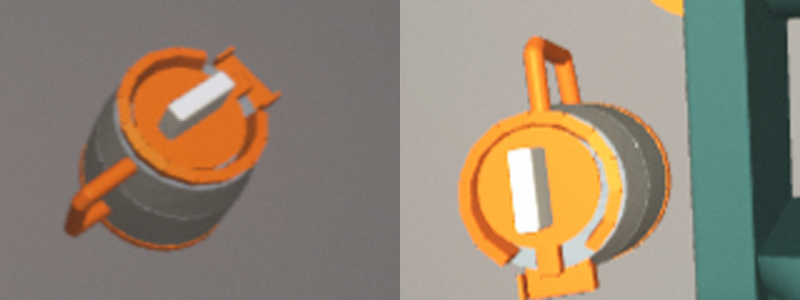

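The lid is in the mouth with its tongue lying in the spout, in both views (top crop (548,260), scene crop (250,85)). The top-view bar mask picked up steel pixels. I'll redo that check with a tighter box, then hand in.

Run:
```python
from h import *
s=snapshot('scene'); t=snapshot('top')
def bar(c,x0,y0,x1,y1,v):
    h=cv2.cvtColor(c['img'],cv2.COLOR_RGB2HSV); w=((h[...,1]<60)&(h[...,2]>v))[y0:y1,x0:x1].astype(np.uint8)
    n,l,st,ce=cv2.connectedComponentsWithStats(w); i=1+np.argmax(st[1:,4]); ys,xs=np.nonzero(l==i)
    P=np.array([atz(c,u+x0,y+y0,166)[:2] for u,y in zip(xs,ys)]); print(cv2.minAreaRect(P.astype(np.float32))); return ce[i]+[x0,y0]
print(tri(s,bar(s,385,245,450,305,190),t,bar(t,80,255,102,296,235)), state()['wrist_force'])
print(job_done())
```

```text
((501.9651184082031, 309.5404052734375), (52.43867111206055, 13.523502349853516), 6.043694496154785)
((498.0745544433594, 305.14166259765625), (55.391029357910156, 14.749471664428711), 6.910254955291748)
(array([497.76711681, 307.54884077, 158.16398237]), np.float64(0.4177905097419733)) [-0.80544229  0.22058699  0.19377644]
the job is handed in; nothing more can be done
None
```

The smaller orange lid is on the decaf jug with its tongue in the spout, and I've handed the job in at about 16 s on the robot's clock; no verdict is reported.

**Missed grasp:** The first grasp closed just above the bar and held nothing. The real fingertips stand about 30 mm above the reported tool position. I reopened, went about 28 mm lower and gripped the bar. I then turned the lid about -0.29 rad, lowered it into the mouth until its weight came off, let go and moved the arm clear.

**Last checks:**
- **Angle:** The bar lies at 6.0° and 6.9° in the two views, against about 6.5° for the jug's spout.
- **Position:** The lid centre is about 3 to 4 mm from the jug's axis by my measurement. The network's points for the two, about 8 mm apart in scene and 3 mm in top, are coarser.
- **Level and upright:** By eye, the lid sits level in both pictures and the jug is upright. I did not measure the tilt of either.
- **Bystanders:** The black lid and black jug show no shift beyond the detection noise of about 4 mm.

**A check that disagreed:** Triangulating the bar's top gave 158 mm, against 166 mm expected. The same method read 46 mm instead of 52 mm while the lid lay on the counter, so I put most of the gap down to calibration. Corrected for that, the seat is within about 2 mm of the ledge.

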